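# Load the button die under the spring guard

## Robot

A 6-joint arm with a two-finger parallel gripper is mounted at the origin on the work surface. World frame = base frame: x ahead of the robot, y to its left, z up, the work surface at z = 0. Lengths are in mm, angles in rad, forces in N, time in s.
With the tool pointing down it reaches from about 350 to 975 mm from the base axis. Payload 7.1 kg.
Tool frame: the origin (TCP) lies at the very end of the fingers, on their centre line; the grasp point (between the pads) lies 19 mm behind it; x points along the fingers, y is the direction in which the jaws open and shut, and the axes are right-handed (so a half turn about x gives the same grasp; the last joint's range is limited). The gripper opens to 88 mm and grips with 3 to 60 N. Pads are 20 mm wide; open, the fingers measure 115 mm over their backs; the gripper's body (75 mm by 178 mm) begins 61 mm behind the grasp point.
Start: joints at [-1.268, 0.423, 1.63, -0, 1.089, -0.019], TCP at [197.689, -592.894, 184.875] pointing down, gripper open.
Joint ranges: [-3, 3], [-0.9, 2.11], [0.09, 2.58], [-1.31, 4.45], [0.11, 2.69], [-2.54, 2.54]. Speed limits (rad/s): [2.39, 2.39, 3.01, 3.14, 3.14, 3.14].

## Interface

Orientations are given as a rotation vector (axis times angle).
In Python, from workcell import ctrl gives the robot as it stands. The module is installed in compiled form; this text tells all that it offers.
- The arm moves only by the tool carry_out, never from a script. Its argument "commands" is a list of rows, each a list of 6 numbers: the shift along the tool's x, y, z in m, then the turn, a rotation vector about the tool's x, y, z in degrees. In form: [[tx, ty, tz, rx, ry, rz], ...]. A call has 1 to 8 rows; each row shifts and turns the pose as measured when the row begins, along the tool's axes as they then stand; what a row does not reach is not made up. A row lasts 1/8 s, in which the tool goes at most 62.5 mm and 10.7 degrees, less where a joint would pass 70% of its speed; a pose out of reach is approached as far as the arm can. A call with a gripper value outside its range is refused whole. "grip" is the closure, from 0 (fully open) to 1 (shut), set as the call begins (left out, the last holds). The fingers move at their own pace and stop on an object; the grip force is fixed at half the most. Time passes only in rows, so rows that do not move let the fingers close. It gives the time, the measured TCP pose, the force and the opening at its end, in the units of the state.
- ctrl.get_obs(): the state, without advancing time (a new reading comes with each control period).
- ctrl.get_image(name): name is "side" or "top" or "wrist"; returns a dict with "pixels" (420x560x3 uint8, blue, green, red), "intrinsics" (3x3 intrinsics, pixels), "dist_coeffs" ([k1, k2, p1, p2, k3] as OpenCV has them; the pictures are not rectified), "rvec" (rotation vector, rad) and "tvec" (3), from world to camera coordinates, as OpenCV has them. Camera axes: x right, y down, z forward; pixel columns grow to the right and rows downward; lengths in mm; the calibration is good to about 2 mm. A picture is of the moment at which its call begins. There is no depth.
- ctrl.close_job(): hands the job in, once; it reports no verdict.
The state is a dict: "t": time; "qpos": joint angles; "qvel": joint speeds; "joint_torque": joint torques, N m; "ee_pos": TCP position; "orientation": TCP orientation; "ft_force": force on the tool from outside, world axes, zero at the start; "moment": the same for the moment, N m; "width": finger opening in mm.
Only numpy, scipy, OpenCV 4.12 (cv2) and the standard library are available. Lean on these libraries where they do the work, as an engineer would, in place of code of your own. Each camera call takes 0.05 s, during which the arm holds its last target. There are 200 camera calls.

## Task

Load the button-covering machine: with one fingertip press down the long bar beside the slideway so that the spring-closed guard flap swings open, and while you hold it open push the die carrier along the slideway with the other fingertip, under the flap, until its head is right up against the stop. Then take the fingers away so that the flap shuts behind the head. Nothing needs gripping: the carrier is only pushed, not lifted or tipped, and the other things on the table are left where they are.

Things in the scene. Friction and masses are not known exactly. Their poses are not given: they have to be found in the camera images.
- dock: Machine and dock, fixed to the table. Origin: table height, centre line of the slideway, below the mouth (where the flap's lip hangs). x = push direction (way in), y = towards the press bar, z up; all dock coordinates below are in mm in this frame. Slideway floor: z 10, x -170 to 52, between rails with inner faces at y +-14, tops z 18. Housing behind: x 62 to 202, y +-60, z to 76.
- stop (a point): Foot of the stop, the upright steel face (top at dock z 40) across the end of the slideway at dock x = 52, y = 0, z = 10. The carrier is home when its head touches this face.
- hinge (a point): Point on the flap's hinge tube (10 mm thick, parallel to dock x, from x -166 to 51) at dock x 0, y 36, z 49. Its two fixed posts, 16 mm wide (y 28 to 44) and 57 mm tall, stand at x -176 to -166 and x 52 to 60.
- flap (a joint): Aluminium guard flap, angle in rad: 0 = shut (its spring returns it), limit 0.75. Pressing the bar down opens it. Cover plate over the dock: x 0 to 50, y -18 to 36, z 49 when shut; it rises as it opens. The head passes under the lip from 0.5 on; 0.55 to 0.65 is good. The spring needs about 4 to 9 N on the bar, more nearer the tube. Let go, it shuts behind a head that is at the stop.
- lip (a point): Lower edge of the lip that hangs from the flap's near edge and bars the carrier's head: 4 mm thick (dock x 0 to 4), y -16 to 2, lower edge at z 24 when shut. Pushing it along x does not open it. It passes over the carrier's low neck.
- press_bar (a point): Middle of the upper face of the press bar, which turns with the flap: 140 mm long (dock x -165 to -25), 42 wide (y 41 to 83), 3 thick. Shut, its upper face is level at z 40, this point at x -95, y 68. Open by angle a, the upper face at dock y lies at z = 49 - 9/cos(a) - (y - 36) tan(a), falling away outward, so a finger bears on its inner bottom edge.
- carrier: Brass die carrier, loose in the slideway, 250 g (varies), its x along dock x. Origin: underside, below the head's middle. Head: x -20 to 20, 26 wide, 26 tall, with a domed button to 30. Neck: x -64 to -20, 14 wide, 8 tall. Push plate: upright, x -70 to -64, 36 wide, 36 tall. Starts with the head outside the lip; home, its origin is at dock x 32.
- push_plate (a point): Middle of the near face of the carrier's push plate (the face to push), dock z 33; the plate reaches 13 mm above it and 18 mm to either side. Home, this face is at dock x -38.
Mind the look-alikes: they are no part of the job. What is shaped like the carrier but green or pink is not meant.

How it is judged (in metres and radians):
On the way, in this order (a step that is already met when the one before it is completed fails the run):
1. the guard flap is pressed open with a finger while the carrier's head is still outside (value of joint flap above 0.35 rad and contact force between the fingers and flap above 0.2 N and x of carrier in the frame of dock below -0.018 m), for 0.1 s.
2. with a finger holding the flap open, a finger pushes the carrier's head under it (value of joint flap above 0.25 rad and contact force between the fingers and flap above 0.1 N and contact force between the fingers and carrier above 0.05 N and x of carrier in the frame of dock above -0.01 m), for 0.1 s.
3. the head is at the stop while the flap is still held open (x of carrier in the frame of dock above 0.027 m and value of joint flap above 0.25 rad and contact force between the fingers and flap above 0.1 N), for 0.05 s.
At the end, for the whole second after the job is handed in: The carrier's head is within 5 mm of the stop, flat and straight in the slideway and at rest, and the guard flap is shut (below 0.06 rad) (x of carrier in the frame of dock between 0.027 and 0.037 m and y of carrier in the frame of dock between -0.004 and 0.004 m and angle between the x axis of carrier and the x axis of dock, either way round below 0.12 rad and value of joint flap below 0.06 rad and linear speed of carrier below 0.01 m/s and z of carrier in the frame of dock below 0.0135 m and angle between carrier's own z axis and vertical below 0.08 rad); the robot touches nothing.
It fails at once if the carrier is lifted off the slideway or tipped (over 8 mm or 0.3 rad) (z of carrier in the frame of dock above 0.018 m or angle between carrier's own z axis and vertical above 0.3 rad).
It fails at once if another thing on the table is moved by more than 15 mm (distance of any of spool, tack_jar, button_bowl, batten, hammer, ripper, wax_tin from where it was at the start of the episode above 0.015 m).
It also fails if it takes over 38 s, if anything falls off the work surface, if the arm or the gripper's body presses on something with over 40 N, if the wrist force passes 120 N, or if a joint passes its speed limit or range.

## Working session

There is one attempt and no reset: what is moved stays moved. The work goes in short steps, Python scripts to look and compute and a tool call to move; the robot and the scene stay as the last step left them, time stands still between calls to the robot, and variables do not carry over. Pictures are saved under pics/ and viewed, about 8 in all and at most 12, crops included, and the job is handed in when it is done.

Besides the shell and the picture viewer there is one more tool, called after ">>>" as a command line: name --pt "numbers of a row" for each row, then --argument value for the rest. carry_out: Moves the arm, as the interface text tells. Its arguments: {"type":"object","properties":{"commands":{"type":"array"},"grip":{"type":"number"}},"required":["commands"]}

```bash
mkdir -p pics; cat > h.py <<'E'
import numpy as np, cv2, pickle
from workcell import ctrl
from scipy.spatial.transform import Rotation as R
def snap(name,fn):
    im=ctrl.get_image(name); cv2.imwrite('pics/'+fn+'.png',im['pixels']); pickle.dump(im,open(fn+'.pkl','wb')); return im
def cam(im): return [np.array(im[k],float) for k in ('rvec','tvec','intrinsics','dist_coeffs')]
def proj(im,P): 
    r,t,K,d=cam(im); return cv2.projectPoints(np.array(P,float).reshape(-1,1,3),r,t,K,d)[0].reshape(-1,2)
def at_z(im,uv,z):
    r,t,K,d=cam(im); Rm=cv2.Rodrigues(r)[0]; n=cv2.undistortPoints(np.array(uv,float).reshape(-1,1,2),K,d).reshape(-1,2)
    D=np.c_[n,np.ones(len(n))]@Rm; C=-Rm.T@t.reshape(3); s=(np.broadcast_to(z,len(n))-C[2])/D[:,2]; return C+D*s[:,None]
E
python3 - <<'E'
from h import *
a=snap('top','top1');b=snap('side','side1')
o=ctrl.get_obs();print({k:np.round(v,3) for k,v in o.items()})
for i in(a,b):
    r,t,K,d=cam(i);print((-cv2.Rodrigues(r)[0].T@t.reshape(3)).round(), K[0,0])
E
```

```text
{'t': np.float64(0.1), 'qpos': array([-1.268,  0.424,  1.631, -0.   ,  1.089, -0.019]), 'qvel': array([ 0.   , -0.001, -0.002, -0.001,  0.001, -0.   ]), 'joint_torque': array([ 0.0000e+00, -5.4561e+01, -2.7433e+01,  6.4000e-02,  1.9000e-02,
       -0.0000e+00]), 'ee_pos': array([ 197.534, -592.385,  184.194]), 'orientation': array([ 2.048,  0.334, -2.048]), 'ft_force': array([ 0.255, -0.045, -0.176]), 'moment': array([ 0.005, -0.02 ,  0.014]), 'width': np.float64(88.052)}
[437.  -7. 798.] 515.7607478624999
[ 310. -429.  513.] 439.8726551964184
```

View pics/top1.png

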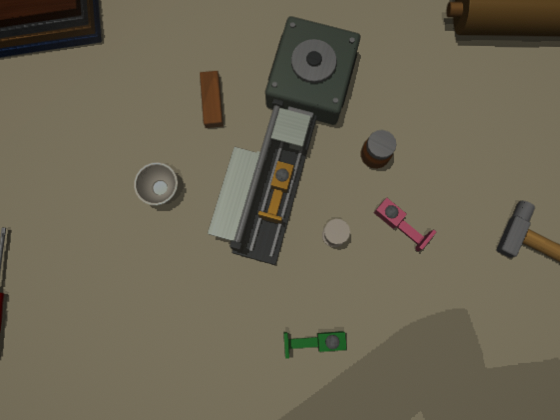

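View pics/side1.png

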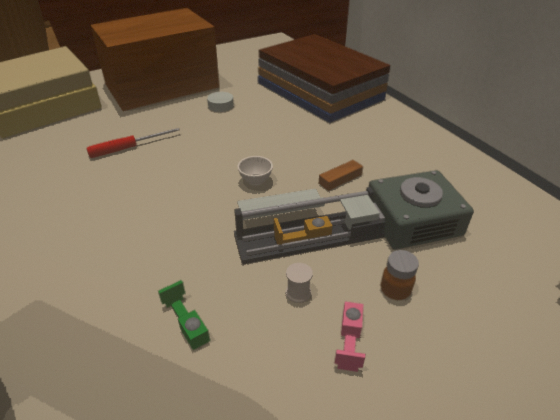

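The top view shows three carrier-like things: orange/brass at (282,176)–(270,214), inside the slideway, pink at (405,222) and green at (318,342). The brass one in the slideway is the one meant. The press bar is at (236,195), the flap cover at (292,127) and the housing at (313,68). I'll enlarge this to confirm it and pick points.

```bash
python3 - <<'E'
from h import *
a=cv2.imread('pics/top1.png')[95:270,200:345]
a=cv2.resize(a,None,fx=3.4,fy=3.4,interpolation=cv2.INTER_CUBIC)
a=np.clip(a.astype(float)*1.4,0,255).astype(np.uint8)
for k in range(0,145,20): cv2.putText(a,str(200+k),(int(k*3.4),10),0,.35,(0,0,255));cv2.line(a,(int(k*3.4),12),(int(k*3.4),18),(0,0,255))
for k in range(5,175,20): cv2.putText(a,str(95+k),(0,int(k*3.4)+4),0,.35,(0,0,255));cv2.line(a,(24,int(k*3.4)),(30,int(k*3.4)),(0,0,255))
cv2.imwrite('pics/c1.png',a)
E
```

```text
(no output)
```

View pics/c1.png

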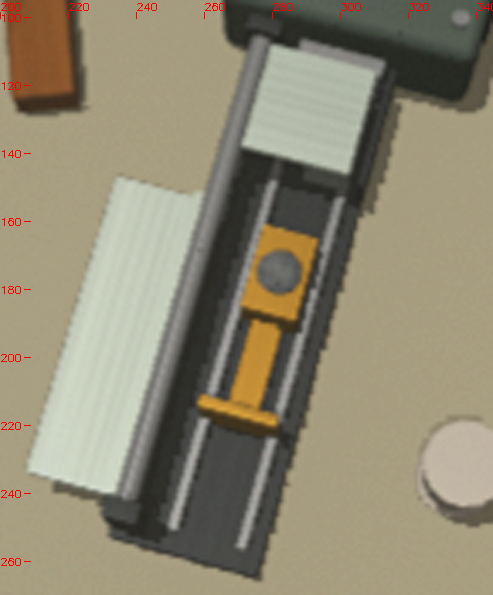

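The crop confirms it: the brass carrier sits between the rails, head at crop (280,270) and push plate at (238,415), with the pink and green ones elsewhere. Next I fit the dock pose and overlay the model on both views.

```bash
cat >> h.py <<'E'
def W(p,P):  # dock -> world ; p=(x,y,yaw), mm
    c,s=np.cos(p[2]),np.sin(p[2]); P=np.array(P,float).reshape(-1,3)
    return np.c_[p[0]+c*P[:,0]-s*P[:,1],p[1]+s*P[:,0]+c*P[:,1],P[:,2]]
E
python3 - <<'E'
from h import *
from scipy.optimize import least_squares
a=pickle.load(open('top1.pkl','rb'));b=pickle.load(open('side1.pkl','rb'))
D=[(-25,83,40),(-165,83,40),(0,-18,50),(50,-18,50),(-170,15.6,18),(-170,-15.6,18)]
crop=lambda L:np.array(L)/3.4+[200,95]
uv=crop([(118,178),(28,470),(350,175),(385,62),(174,530),(242,548)])
f=lambda p:(proj(a,W(p,D))-uv).ravel()
w=at_z(a,uv[4:6],18);print(w)
yaws=[least_squares(f,[w[:,0].mean()+100,w[:,1].mean(),y0]) for y0 in(-1,-.5,0,.5,1)]
s=min(yaws,key=lambda s:s.cost);p=s.x;print(p,s.fun.reshape(-1,2).round(1))
np.save('dock.npy',p)
def inv(w): return (w-[p[0],p[1],0])@np.array([[np.cos(p[2]),-np.sin(p[2]),0],[np.sin(p[2]),np.cos(p[2]),0],[0,0,1]])
print('head',inv(at_z(a,crop([(270,225),(320,238),(297,325),(240,308)]),36)).round(1))
print('plate near top',inv(at_z(a,crop([(199,409),(277,435)]),46)).round(1))
V=[]
box=lambda x0,x1,y0,y1,z:[(x0,y0,z),(x1,y0,z),(x1,y1,z),(x0,y1,z)]
B=[box(-165,-25,41,83,40),box(0,50,-18,36,50),box(62,202,-60,60,76),box(-170,52,-14,14,18)]
for im,n,c in((a,'top',(10,270,190,380)),(b,'side',(165,265,225,480))):
    x=cv2.resize(im['pixels'],None,fx=4,fy=4,interpolation=cv2.INTER_CUBIC)
    for q in B: cv2.polylines(x,[(proj(im,W(p,q))*4+2).astype(int)],True,(0,0,255),1)
    x=x[c[0]*4:c[1]*4,c[2]*4:c[3]*4]; V.append(x)
t=cv2.resize(V[0],None,fx=.57,fy=.57);u=cv2.resize(V[1],None,fx=.36,fy=.36)
u=V[1][:,:]; u=cv2.resize(u,(366,int(366*u.shape[0]/u.shape[1])))
o=np.zeros((600,800,3),np.uint8);t=t[:600];o[:t.shape[0],:t.shape[1]]=t;o[:u.shape[0],434:434+366]=u[:, :366]
cv2.imwrite('pics/ov.png',o)
E
```

```text
[[516.42936549  38.63049806  18.        ]
 [508.37518249   8.32506672  18.        ]]
[ 6.76617069e+02 -2.30601166e+01 -2.73364749e-01] [[ 0.3 -1.4]
 [-0.1  0.2]
 [ 0.3 -0.5]
 [-1.4  2.5]
 [ 0.5 -0.5]
 [ 0.3 -0.2]]
head [[-28.9  11.4  36. ]
 [-28.6 -11.8  36. ]
 [-70.  -12.6  36. ]
 [-69.3  14.   36. ]]
plate near top [[-119.7   18.    46. ]
 [-121.6  -17.7   46. ]]
```

View pics/ov.png

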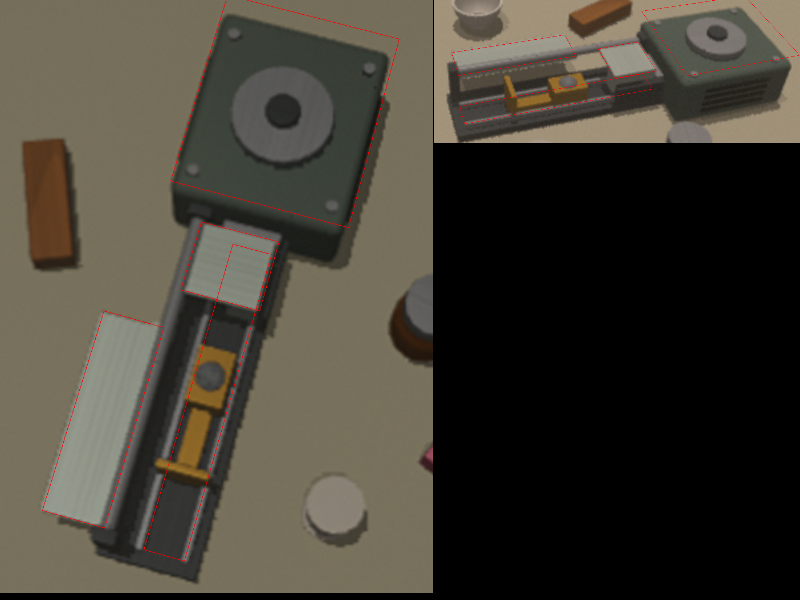

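```bash
python3 - <<'E'
from h import *
from scipy.optimize import least_squares
a=pickle.load(open('top1.pkl','rb'))
T=[((174,530),18,-170,None,1),((242,548),18,-170,None,-1),((275,180),18,None,None,1),((340,200),18,None,None,-1),
((28,470),40,-165,83,0),((118,178),40,-25,83,0),((118,493),40,-165,None,0),((198,195),40,-25,None,0),
((350,175),50,0,-18,0),((243,147),50,0,None,0),((385,62),50,50,-18,0)]
uv=np.array([t[0] for t in T])/3.4+[200,95]; P=at_z(a,uv,np.array([t[1] for t in T],float))
def inv(p,w):
    d=w[:,:2]-p[:2]; c,s=np.cos(p[2]),np.sin(p[2]); return np.c_[c*d[:,0]+s*d[:,1],-s*d[:,0]+c*d[:,1]]
def f(p):
    q=inv(p,P);r=[]
    for (u,z,x,y,k),v in zip(T,q):
        if x is not None:r.append(v[0]-x)
        if y is not None:r.append(v[1]-y)
        if k:r.append(v[1]-k*p[3])
    return np.array(r)
s=least_squares(f,[676,-23,-.27,15.6],loss='soft_l1');p=s.x;print(p.round(3),f(p).round(1));np.save('dock.npy',p[:3])
c=lambda L,z:inv(p,at_z(a,np.array(L)/3.4+[200,95],z)).round(1)
print('head',c([(270,225),(320,238),(297,325),(240,308)],36),'plate',c([(199,409),(277,435)],46))
# tool targets: x down, y along +-dock y
o=ctrl.get_obs();R0=R.from_rotvec(o['orientation']);print(R0.as_matrix().round(2))
for sg in(1,-1):
    y=sg*np.array([-np.sin(p[2]),np.cos(p[2]),0]);x=np.array([0,0,-1.]);Rt=np.c_[x,y,np.cross(x,y)]
    print(sg,np.degrees((R0.inv()*R.from_matrix(Rt)).as_rotvec()).round(2))
t=W(p,[(-140,32.75,100)])[0]; print('tgt',t,'tool shift',R0.inv().apply(t-o['ee_pos']).round(1))
E
```

```text
[ 6.7626e+02 -2.2829e+01 -2.7500e-01  1.5705e+01] [-0.5  0.1 -0.   0.2  0.6  0.5  0.6 -0.4 -1.9 -0.3  1.6  0.2 -0.5  0.2
 -0.9  4.9 -1.1]
head [[-28.5  11.3]
 [-28.2 -12. ]
 [-69.6 -12.8]
 [-68.9  13.8]] plate [[-119.3   17.8]
 [-121.1  -18. ]]
[[-0.    0.32 -0.95]
 [ 0.   -0.95 -0.32]
 [-1.   -0.   -0.  ]]
1 [-1.4583e+02 -1.0000e-01  3.0000e-02]
-1 [3.417e+01 2.000e-02 8.000e-02]
tgt [550.38229362  46.65106787 100.        ] tool shift [  84.9 -494.5 -536.8]
```

>>> carry_out --pt "0 -0.038 -0.041 0 0 0" --pt "0 -0.038 -0.041 0 0 0" --pt "0 -0.038 -0.041 0 0 0" --pt "0 -0.038 -0.041 0 0 0" --pt "0 -0.038 -0.041 0 0 0" --pt "0 -0.038 -0.041 0 0 0" --pt "0 -0.038 -0.041 0 0 0" --pt "0 -0.038 -0.041 0 0 0" --grip 0.41

```text
t: 1.1
ee_pos: [416.7, -191.4, 182.7]
orientation: [2.052, 0.328, -2.053]
ft_force: [0.2, 0.3, 0.8]
width: 51.4
```

```bash
cat >> h.py <<'E'
def plan(x,y,z,sg=-1):
    p=np.load('dock.npy');o=ctrl.get_obs();R0=R.from_rotvec(o['orientation'])
    yy=sg*np.array([-np.sin(p[2]),np.cos(p[2]),0]);X=np.array([0,0,-1.]);Rt=R.from_matrix(np.c_[X,yy,np.cross(X,yy)])
    d=np.array(o['ee_pos'])-[p[0],p[1],0];c,s=np.cos(p[2]),np.sin(p[2])
    print('t',round(o['t'],2),'w',round(float(o['width']),1),'dock',np.round([c*d[0]+s*d[1],-s*d[0]+c*d[1],d[2]],1),'F',np.round(o['ft_force'],1),'q',np.round(o['qpos'],2))
    print('shift',R0.inv().apply(W(p,[(x,y,z)])[0]-o['ee_pos']).round(1),'turn',np.degrees((R0.inv()*Rt).as_rotvec()).round(2))
E
python3 -c "
from h import *
plan(-140,32.75,100)"
```

```text
t 1.1 w 51.4 dock [-204.1 -232.7  182.7] F [0.2 0.3 0.8] q [-0.46  0.18  1.99  0.    0.98  0.8 ]
shift [  83.1 -184.9 -200.7] turn [33.73  0.05  0.13]
```

>>> carry_out --pt "0 -0.038 -0.041 0 0 0" --pt "0 -0.038 -0.041 0 0 0" --pt "0 -0.038 -0.041 0 0 0" --pt "0 -0.038 -0.041 0 0 0" --pt "0 0 0 9 0 0" --pt "0 0 0 9 0 0" --pt "0 0 0 9 0 0" --pt "0 0 0 6 0 0"

```text
t: 2.1
ee_pos: [528.5, 16.1, 181.2]
orientation: [-2.071, 0.282, 2.079]
ft_force: [-1.0, 0.6, 0.8]
width: 51.6
```

```bash
python3 -c "
from h import *
plan(-140,32.75,100)"
```

```text
t 2.1 w 51.6 dock [-152.7   -2.6  181.2] F [-1.   0.6  0.8] q [0.01 0.29 1.84 0.   1.01 1.85]
shift [ 81.2 -35.2 -13.1] turn [0.14 0.21 0.08]
```

>>> carry_out --pt "0 -0.035 -0.013 0 0 0" --pt "0.04 0 0 0 0 0" --pt "0.04 0 0 0 0 0" --pt "0 0 0 0 0 0"

```text
t: 2.6
ee_pos: [550.9, 47.4, 99.3]
orientation: [-2.071, 0.284, 2.078]
ft_force: [-0.0, 0.5, 0.7]
width: 51.6
```

```bash
python3 - <<'E'
from h import *
plan(-140,32.75,100)
p=np.load('dock.npy')
a=snap('top','top2');b=snap('side','side2');w=snap('wrist','w2')
z=cv2.resize(b['pixels'][130:280,200:400],None,fx=2,fy=2,interpolation=cv2.INTER_CUBIC)
o=np.zeros((420,800,3),np.uint8)
o[:300,:400]=z; ww=cv2.resize(w['pixels'],(400,300)); o[:300,400:]=ww
cv2.imwrite('pics/v2.png',o)
E
```

```text
t 2.6 w 51.6 dock [-139.7   33.6   99.3] F [-0.   0.5  0.7] q [0.06 0.44 1.85 0.   0.86 1.91]
shift [-0.7  0.9  0.3] turn [0.05 0.2  0.08]
```

View pics/v2.png

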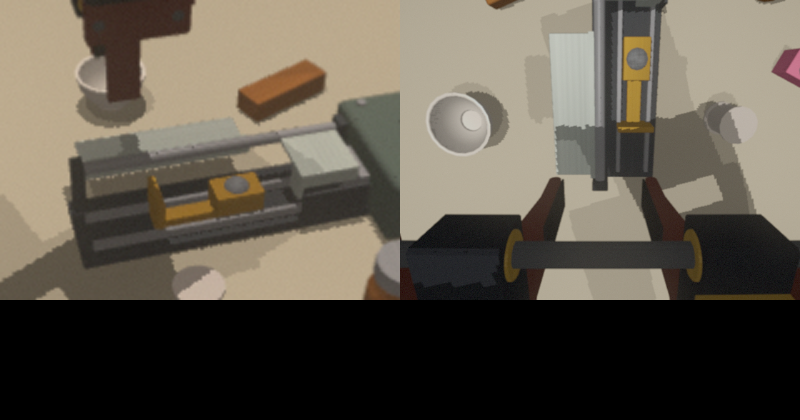

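The side crop shows the fingertip above the bar's near part. In the wrist view the dock runs straight up the picture, with the left finger over the bar and the right finger in line with the slideway behind the plate (635,127). Now I lower the gripper.

>>> carry_out --pt "0.036 0.0008 0 0 0.2 0" --pt "0.018 0 0 0 0 0" --pt "0.008 0 0 0 0 0" --pt "0.008 0 0 0 0 0" --pt "0.006 0 0 0 0 0" --pt "0 0 0 0 0 0"

```text
t: 3.5
ee_pos: [560.9, 46.9, 31.9]
orientation: [-2.093, 0.281, 2.051]
ft_force: [-0.7, -0.1, 0.7]
width: 51.8
```

```bash
python3 - <<'E'
from h import *
plan(-140,32.75,22.5)
E
```

```text
t 3.5 w 51.8 dock [-129.9   35.9   31.9] F [-0.7 -0.1  0.7] q [0.06 0.55 1.87 0.   0.7  1.91]
shift [ 9.2  3.2 10.3] turn [ 0.   -1.09  0.46]
```

```bash
python3 - <<'E'
from h import *
plan(-140,32.75,31.9)
b=snap('side','side3');w=snap('wrist','w3');t=snap('top','top3')
o=np.zeros((600,800,3),np.uint8)
o[:300,:400]=cv2.resize(b['pixels'][130:280,200:400],(400,300),interpolation=cv2.INTER_CUBIC)
o[:300,400:]=cv2.resize(w['pixels'],(400,300))
o[300:,:400]=cv2.resize(t['pixels'][90:270,180:420],(400,300),interpolation=cv2.INTER_CUBIC)
cv2.imwrite('pics/v3.png',o)
E
```

```text
t 3.5 w 51.8 dock [-129.9   35.9   31.9] F [-0.7 -0.1  0.7] q [0.06 0.55 1.87 0.   0.7  1.91]
shift [-0.2  3.1 10.1] turn [ 0.   -1.09  0.46]
```

View pics/v3.png

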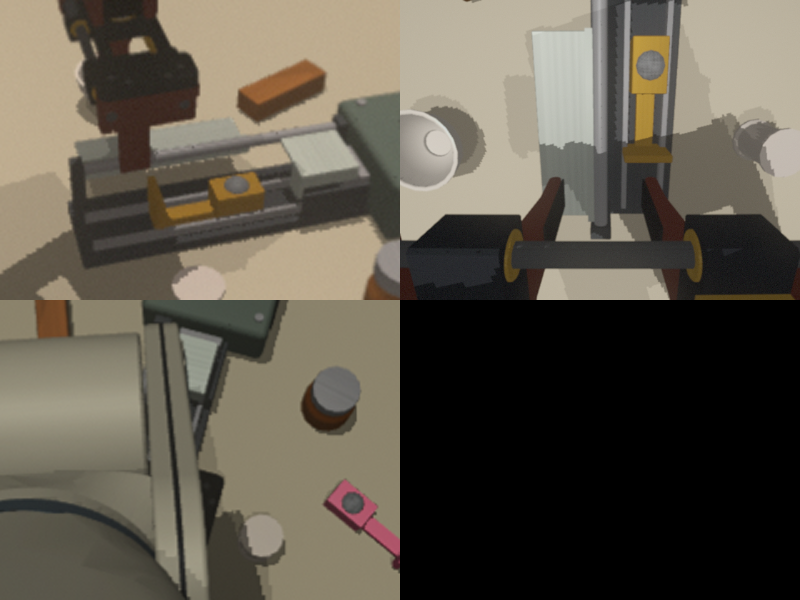

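```bash
python3 - <<'E'
from h import *
o=ctrl.get_obs()
p=np.load('dock.npy')
b=pickle.load(open('side3.pkl','rb'));b2=pickle.load(open('side2.pkl','rb'));w=pickle.load(open('w3.pkl','rb'));w2=pickle.load(open('w2.pkl','rb'))
def tips(pos,rot,h): 
    T=R.from_rotvec(rot); return [T.apply([0,sy*(h/2+e),sz])+pos for sy in(1,-1) for e in (0,13) for sz in(-10,10)]
P3=tips(o['ee_pos'],o['orientation'],51.8);P2=tips(np.array([550.9,47.4,99.3]),[-2.071,.284,2.078],51.6)
for im,P,n in((b2,P2,'side2'),(b,P3,'side3'),(w2,P2,'w2'),(w,P3,'w3')): 
    print(n,proj(im,P).round(0).astype(int).tolist())
print('cam dz',[(-cv2.Rodrigues(cam(i)[0])[0].T@cam(i)[1].reshape(3)).round(1) for i in(w2,w)])
print(ctrl.get_obs()['t'])
for k in('joint_torque','qvel','qpos'):print(o[k].round(3))
E
```

```text
side2 [[267, 198], [254, 200], [269, 203], [255, 205], [259, 178], [247, 180], [257, 173], [245, 175]]
side3 [[273, 229], [261, 231], [275, 234], [263, 236], [266, 208], [254, 210], [264, 203], [252, 205]]
w2 [[329, 226], [328, 258], [351, 226], [349, 258], [240, 226], [241, 258], [217, 226], [219, 258]]
w3 [[328, 224], [327, 256], [351, 224], [349, 256], [237, 224], [239, 256], [215, 224], [216, 256]]
cam dz [array([627.8,  25.4, 302.4]), array([631.8,  24.8, 233.5])]
3.65
[-3.0000e-03 -5.2497e+01 -1.8474e+01 -3.0000e-03 -1.5600e-01 -0.0000e+00]
[ 0.    -0.002  0.002 -0.001  0.001 -0.001]
[0.062 0.545 1.871 0.002 0.704 1.905]
```

The side view disagrees with the reported tip: I see the finger end at about (267,215) and the model puts it at about (268,232). I'll compare both cameras at higher zoom before going on.

```bash
python3 - <<'E'
from h import *
def grid(im,x0,x1,y0,y1,s):
    a=cv2.resize(im[y0:y1,x0:x1],None,fx=s,fy=s,interpolation=cv2.INTER_CUBIC);a=np.clip(a*1.35,0,255).astype(np.uint8)
    for k in range((x0+19)//20*20,x1,20): q=int((k-x0)*s);cv2.putText(a,str(k),(q,9),0,.33,(0,0,255));cv2.line(a,(q,10),(q,15),(0,0,255))
    for k in range((y0+19)//20*20,y1,20): q=int((k-y0)*s);cv2.putText(a,str(k),(0,q+3),0,.33,(0,0,255));cv2.line(a,(22,q),(27,q),(0,0,255))
    return a
b=pickle.load(open('side3.pkl','rb'));c=pickle.load(open('side1.pkl','rb'))
o=np.zeros((600,800,3),np.uint8)
g=grid(c['pixels'],225,475,165,265,3);o[:300,:750]=g
g=grid(b['pixels'],225,475,165,265,3);o[300:,:750]=g
cv2.imwrite('pics/v4.png',o)
E
```

```text
(no output)
```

View pics/v4.png

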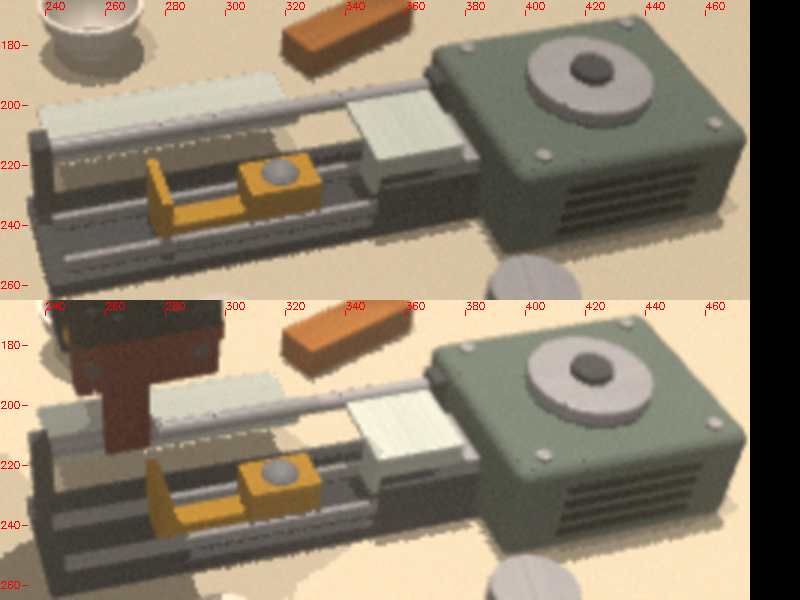

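```bash
python3 - <<'E'
from h import *
from scipy.optimize import least_squares
p=np.load('dock.npy');c=pickle.load(open('side1.pkl','rb'))
D=[(-165,83,40),(-25,83,40),(0,36,50),(0,-18,50),(50,-18,50),(-176,28,57),(-170,-15.6,18),(0,-15.6,18)]
uv=np.array([(38,110),(275,73),(345,103),(368,153),(465,140),(30,133),(66,259),(372,205)])/3+[225,165]
print('pred',proj(c,W(p,D)).round(1).tolist());print('obs',uv.round(1).tolist())
f=lambda q:(proj(c,W(q[:3],D)+[0,0,q[3]])-uv).ravel()
s=least_squares(f,[*p,0],loss='soft_l1');print(s.x.round(3),s.fun.reshape(-1,2).round(1).tolist())
s=least_squares(lambda q:f([*q,0]),p,loss='soft_l1');print(s.x.round(3),s.fun.reshape(-1,2).round(1).tolist())
E
```

```text
pred [[236.6, 201.3], [315.3, 188.7], [338.6, 198.5], [350.5, 219.3], [379.3, 214.2], [235.4, 215.6], [245.8, 251.6], [347.7, 232.9]]
obs [[237.7, 201.7], [316.7, 189.3], [340.0, 199.3], [347.7, 216.0], [380.0, 211.7], [235.0, 209.3], [247.0, 251.3], [349.0, 233.3]]
[ 6.77898e+02 -2.27870e+01 -2.78000e-01 -7.60000e-02] [[-0.1, -0.9], [-0.4, -0.9], [-0.6, -1.1], [3.6, 3.0], [0.0, 2.3], [1.3, 5.7], [-0.4, -0.3], [-0.5, -0.8]]
[ 6.77855e+02 -2.28480e+01 -2.78000e-01] [[-0.2, -0.9], [-0.4, -0.9], [-0.6, -1.1], [3.6, 3.0], [0.0, 2.3], [1.3, 5.7], [-0.4, -0.3], [-0.5, -0.8]]
```

```bash
python3 - <<'E'
from h import *
p=np.load('dock.npy')
w=pickle.load(open('w3.pkl','rb'));w2=pickle.load(open('w2.pkl','rb'))
D=[(-165,83,40),(-25,83,40),(-120,18,46),(-120,-18,46),(-29.5,13,36),(-29.5,-13,36),(-176,36,57)]
for im,n in((w2,'2'),(w,'3')):
    q=(proj(im,W(p,D))/1.4+[400,0]).round();print(n,q.tolist())
    hsv=cv2.cvtColor(im['pixels'],cv2.COLOR_BGR2HSV);m=cv2.inRange(hsv,(10,150,90),(28,255,255));k,l,st,ce=cv2.connectedComponentsWithStats(m)
    print([ (st[i].tolist(),ce[i].round(1).tolist()) for i in range(1,k) if st[i,4]>300])
b=pickle.load(open('side3.pkl','rb'))
# ray of tip corners meeting vertical plane dock y = y0
r,t,K,d=cam(b);C=-cv2.Rodrigues(r)[0].T@t.reshape(3)
q=at_z(b,[(259.5,216),(275,214)],0)-C; n=np.array([-np.sin(p[2]),np.cos(p[2]),0])
for y0 in(-7,0,7):
    P0=np.array([*p[:2],0])+n*y0; s=((P0-C)@n)/(q@n); X=C+q*s[:,None]; dd=X-[p[0],p[1],0];c_,s_=np.cos(p[2]),np.sin(p[2]);print(y0,np.c_[c_*dd[:,0]+s_*dd[:,1],dd[:,2]].round(1).tolist())
E
```

```text
2 [[557.0, 175.0], [550.0, 33.0], [619.0, 135.0], [655.0, 135.0], [625.0, 38.0], [653.0, 39.0], [601.0, 191.0]]
[([312, 52, 39, 121, 2563], [328.6, 107.1]), ([304, 174, 51, 11, 363], [328.6, 180.5])]
3 [[545.0, 215.0], [533.0, 30.0], [626.0, 166.0], [674.0, 166.0], [635.0, 38.0], [672.0, 38.0], [602.0, 240.0]]
[([313, 50, 68, 178, 5637], [345.4, 140.7])]
-7 [[-144.6, 79.2], [-120.7, 78.0]]
0 [[-143.1, 72.9], [-119.0, 71.7]]
7 [[-141.7, 66.6], [-117.2, 65.4]]
```

>>> carry_out --pt "0 0.003 0.01 0 -1.1 0.5" --pt "0 0 0 0 0 0"

```text
t: 3.9
ee_pos: [550.2, 46.8, 32.5]
orientation: [-2.074, 0.288, 2.076]
ft_force: [-0.2, 0.8, 0.3]
width: 51.8
```

```bash
python3 - <<'E'
from h import *
plan(-140,32.75,31.9)
b=snap('side','side4');w=snap('wrist','w4')
o=np.zeros((600,800,3),np.uint8)
o[:300,:]=cv2.resize(np.clip(b['pixels'][130:250,190:510]*1.3,0,255).astype(np.uint8),(800,300),interpolation=cv2.INTER_CUBIC)
o[300:,:]=np.clip(cv2.resize(w['pixels'][210:420],(800,300),interpolation=cv2.INTER_CUBIC)*1.6,0,255).astype(np.uint8)
cv2.imwrite('pics/v5.png',o)
E
```

```text
t 3.9 w 51.8 dock [-140.2   32.8   32.5] F [-0.2  0.8  0.3] q [ 0.06  0.54  1.88 -0.    0.72  1.91]
shift [ 0.6  0.  -0.2] turn [ 0.    0.03 -0.06]
```

View pics/v5.png

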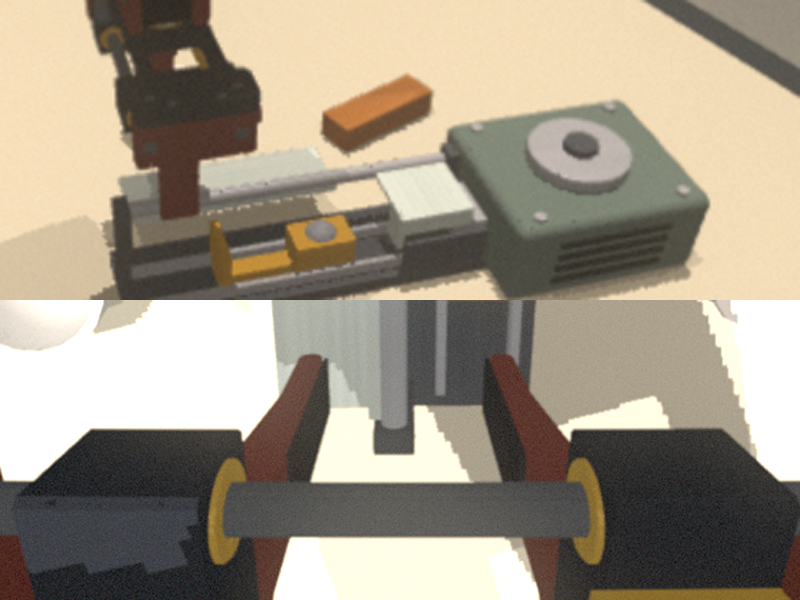

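The correction went exactly as commanded. Both the side and wrist views show the real finger ends about 35 mm above the reported TCP, and I see no contact force, so I'll descend slowly on force.

>>> carry_out --pt "0.005 0 0 0 0 0" --pt "0.005 0 0 0 0 0" --pt "0.005 0 0 0 0 0" --pt "0.003 0 0 0 0 0" --pt "0 0 0 0 0 0"

```text
t: 4.62
ee_pos: [550.8, 46.7, 12.9]
orientation: [-2.075, 0.287, 2.075]
ft_force: [0.2, 0.3, 0.2]
width: 51.5
```

```bash
python3 - <<'E'
from h import *
plan(-140,32.75,12)
E
```

```text
t 4.62 w 51.5 dock [-139.7   32.9   12.9] F [0.2 0.3 0.2] q [ 0.06  0.57  1.88 -0.    0.68  1.91]
shift [0.9 0.2 0.3] turn [-0.   -0.01 -0.04]
```

>>> carry_out --pt "0.003 0 0 0 0 0" --pt "0.003 0 0 0 0 0" --pt "0.003 0 0 0 0 0" --pt "0 0 0 0 0 0"

```text
t: 5.12
ee_pos: [551.0, 46.8, 3.4]
orientation: [-2.075, 0.287, 2.074]
ft_force: [-0.0, -0.0, -0.5]
width: 51.8
```

>>> carry_out --pt "0.003 0 0 0 0 0" --pt "0 0 0 0 0 0"

```text
t: 5.38
ee_pos: [551.2, 46.2, 0.8]
orientation: [-2.076, 0.288, 2.074]
ft_force: [-1.9, -0.4, 3.2]
width: 51.9
```

>>> carry_out --pt "0.002 0 0 0 0 0" --pt "0 0 0 0 0 0"

```text
t: 5.62
ee_pos: [551.0, 45.7, -0.6]
orientation: [-2.076, 0.288, 2.075]
ft_force: [-1.9, 0.9, 4.8]
width: 51.7
```

```bash
python3 - <<'E'
from h import *
plan(-140,32.75,0)
E
```

```text
t 5.62 w 51.7 dock [-139.1   32.    -0.6] F [-1.9  0.9  4.8] q [ 0.06  0.6   1.88 -0.    0.66  1.91]
shift [-0.6 -0.8  0.9] turn [ 0.03 -0.05 -0.1 ]
```

Contact came at a reported z of about 2.5, where the bar is really at 40, so the finger ends are about 37.5 mm above the reported TCP. For 0.6 rad (true z 22.5) I need a reported z of about -15.

>>> carry_out --pt "0.003 -0.0008 0.001 0 0 0" --pt "0.003 0 0 0 0 0" --pt "0.003 0 0 0 0 0" --pt "0 0 0 0 0 0"

```text
t: 6.12
ee_pos: [551.5, 45.6, -7.3]
orientation: [-2.079, 0.289, 2.072]
ft_force: [-3.2, 2.8, 4.8]
width: 52.0
```

```bash
python3 - <<'E'
from h import *
plan(-140,32.75,-15)
print(ctrl.get_obs()['moment'])
b=snap('side','side6');w=snap('wrist','w6')
o=np.zeros((600,800,3),np.uint8)
o[:300,:]=cv2.resize(np.clip(b['pixels'][130:250,190:510]*1.3,0,255).astype(np.uint8),(800,300),interpolation=cv2.INTER_CUBIC)
o[300:,:400]=cv2.resize(w['pixels'],(400,300))
cv2.imwrite('pics/v6.png',o)
E
```

```text
t 6.12 w 52.0 dock [-138.7   32.1   -7.3] F [-3.2  2.8  4.8] q [ 0.06  0.61  1.89 -0.01  0.64  1.91]
shift [ 7.7 -0.7  1.4] turn [ 0.03 -0.21 -0.11]
[0.50750801 0.25184352 0.05058753]
```

View pics/v6.png

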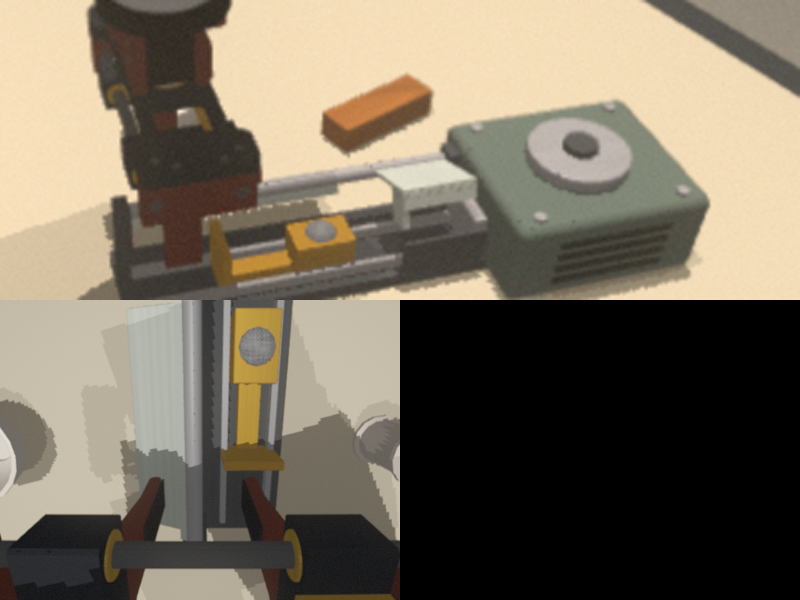

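The flap is opening: the cover is lifting at (430,180) in the side crop, the push finger is in line behind the brass plate, and nothing else is touched. I go on down to about 0.6 rad.

>>> carry_out --pt "0.004 -0.001 0.001 0 -0.2 -0.1" --pt "0.004 0 0 0 0 0" --pt "0.002 0 0 0 0 0" --pt "0 0 0 0 0 0"

```text
t: 6.72
ee_pos: [553.0, 47.4, -14.7]
orientation: [-2.079, 0.285, 2.069]
ft_force: [-1.8, 2.5, 5.1]
width: 51.9
```

```bash
python3 - <<'E'
from h import *
plan(-140,32.75,-15)
E
```

```text
t 6.72 w 51.9 dock [-137.6   34.2  -14.7] F [-1.8  2.5  5.1] q [0.06 0.62 1.88 0.   0.63 1.91]
shift [0.3 1.4 2.4] turn [ 0.02 -0.25  0.11]
```

>>> carry_out --pt "0 0.001 -0.005 0 -0.2 0" --pt "0 0 -0.005 0 0 0" --pt "0 0 -0.005 0 0 0" --pt "0 0 -0.005 0 0 0" --pt "0 0 -0.005 0 0 0"

```text
t: 7.35
ee_pos: [570.7, 41.9, -15.2]
orientation: [-2.06, 0.284, 2.086]
ft_force: [-6.9, 5.7, 6.6]
width: 52.0
```

```bash
python3 - <<'E'
from h import *
plan(-48,32.75,-15)
E
```

```text
t 7.35 w 52.0 dock [-119.2   33.7  -15.2] F [-6.9  5.7  6.6] q [0.05 0.65 1.83 0.01 0.67 1.89]
shift [ -1.1   0.9 -71.2] turn [-0.02  0.72  0.05]
```

>>> carry_out --pt "0 0.0005 -0.006 0 0.5 0" --pt "0 0 -0.006 0 0 0" --pt "0 0 -0.006 0 0 0" --pt "0 0 -0.006 0 0 0" --pt "0 0 -0.006 0 0 0"

```text
t: 7.98
ee_pos: [591.3, 35.7, -16.6]
orientation: [-2.05, 0.287, 2.095]
ft_force: [-7.8, 5.2, 8.1]
width: 51.8
```

```bash
python3 - <<'E'
from h import *
plan(-48,32.75,-15)
b=snap('side','side7');w=snap('wrist','w7')
o=np.zeros((600,800,3),np.uint8)
o[:300,:]=cv2.resize(np.clip(b['pixels'][130:250,190:510]*1.3,0,255).astype(np.uint8),(800,300),interpolation=cv2.INTER_CUBIC)
o[300:,:400]=cv2.resize(w['pixels'],(400,300))
cv2.imwrite('pics/v7.png',o)
E
```

```text
t 7.97 w 51.8 dock [-97.7  33.3 -16.6] F [-7.8  5.2  8.1] q [0.04 0.67 1.78 0.01 0.71 1.88]
shift [ -2.7   0.5 -49.6] turn [-0.11  1.24 -0.08]
```

View pics/v7.png

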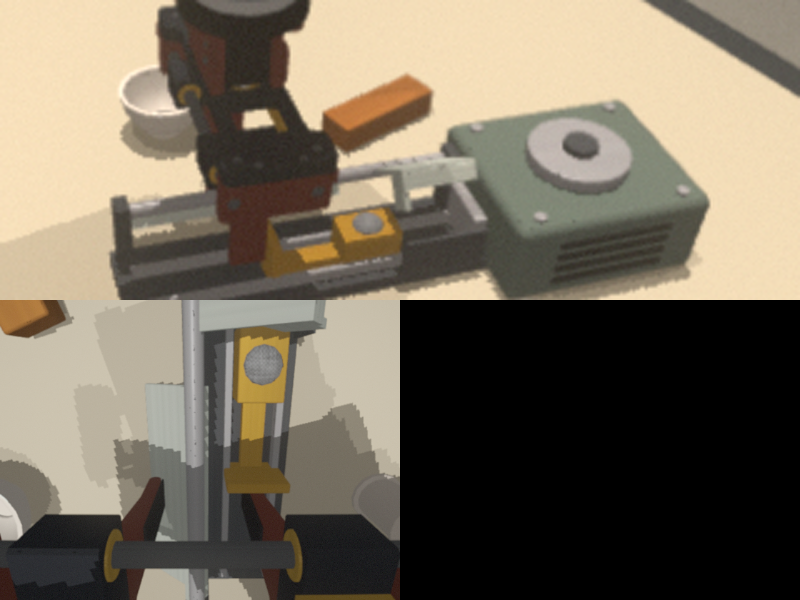

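The carrier is moving squarely with the head at the mouth, and the flap is well open. I correct the slight tilt and sinking and keep pushing.

>>> carry_out --pt "-0.001 0 -0.006 0 0.8 0" --pt "-0.0005 0 -0.006 0 0.3 0" --pt "0 0 -0.006 0 0.2 0" --pt "0 0 -0.006 0 0.2 0" --pt "0 0 -0.006 0 0.2 0"

```text
t: 8.7
ee_pos: [615.9, 29.7, -17.0]
orientation: [-2.071, 0.291, 2.076]
ft_force: [-7.0, 5.3, 7.3]
width: 52.0
```

```bash
python3 - <<'E'
from h import *
plan(-48,32.75,-15)
E
```

```text
t 8.7 w 52.0 dock [-72.4  34.2 -17. ] F [-7.   5.3  7.3] q [ 0.03  0.69  1.74 -0.    0.72  1.88]
shift [ -2.1   1.4 -24.4] turn [-0.14  0.12 -0.11]
```

>>> carry_out --pt "-0.001 0.001 -0.006 0 0.3 0" --pt "-0.0005 0 -0.006 0 0.2 0" --pt "0 0 -0.005 0 0.2 0" --pt "0 0 -0.004 0 0.2 0"

```text
t: 9.2
ee_pos: [632.1, 24.9, -17.0]
orientation: [-2.078, 0.293, 2.07]
ft_force: [-6.4, 3.9, 7.5]
width: 52.0
```

```bash
python3 - <<'E'
from h import *
plan(-48,32.75,-15)
E
```

```text
t 9.2 w 52.0 dock [-55.4  34.  -17. ] F [-6.4  3.9  7.5] q [ 0.02  0.7   1.7  -0.01  0.73  1.87]
shift [-2.   1.2 -7.5] turn [-0.18 -0.25 -0.13]
```

>>> carry_out --pt "-0.0005 0.0005 -0.003 0 0 0" --pt "0 0 -0.003 0 0 0" --pt "0 0 -0.003 0 0 0"

```text
t: 9.57
ee_pos: [636.6, 23.6, -17.3]
orientation: [-2.068, 0.293, 2.079]
ft_force: [-7.4, 4.3, 7.3]
width: 52.2
```

>>> carry_out --pt "0 0 -0.003 0 0 0" --pt "0 0 -0.002 0 0 0"

```text
t: 9.82
ee_pos: [637.8, 23.3, -17.5]
orientation: [-2.059, 0.293, 2.086]
ft_force: [-10.8, 5.1, 12.8]
width: 51.5
```

```bash
python3 - <<'E'
from h import *
plan(-48,32.75,-15)
w=snap('wrist','w8')
E
```

```text
t 9.82 w 51.5 dock [-49.5  34.  -17.5] F [-10.8   5.1  12.8] q [0.02 0.71 1.68 0.   0.76 1.87]
shift [-2.6  1.3 -1.5] turn [-0.26  0.73 -0.22]
```

>>> carry_out --pt "-0.001 0 -0.003 0 0.5 0" --pt "0 0 -0.002 0 0.2 0"

```text
t: 10.12
ee_pos: [638.0, 23.2, -17.6]
orientation: [-2.062, 0.296, 2.084]
ft_force: [-8.5, 3.5, 11.9]
width: 51.8
```

```bash
python3 - <<'E'
from h import *
plan(-48,32.75,-15)
b=snap('side','side9');w=snap('wrist','w9')
o=np.zeros((600,800,3),np.uint8)
o[:300,:]=cv2.resize(np.clip(b['pixels'][150:250,270:490]*1.3,0,255).astype(np.uint8),(660,300),interpolation=cv2.INTER_CUBIC) if 0 else 0
z=cv2.resize(np.clip(b['pixels'][150:240,270:490]*1.3,0,255).astype(np.uint8),(733,300),interpolation=cv2.INTER_CUBIC);o[:300,:733]=z
o[300:,:400]=cv2.resize(w['pixels'],(400,300))
o[300:,400:]=cv2.resize(w['pixels'][30:230,230:497],(400,300))
cv2.imwrite('pics/v9.png',o)
E
```

```text
t 10.12 w 51.8 dock [-49.4  33.9 -17.6] F [-8.5  3.5 11.9] q [ 0.02  0.71  1.68 -0.    0.76  1.87]
shift [-2.6  1.2 -1.3] turn [-0.33  0.57 -0.28]
```

View pics/v9.png

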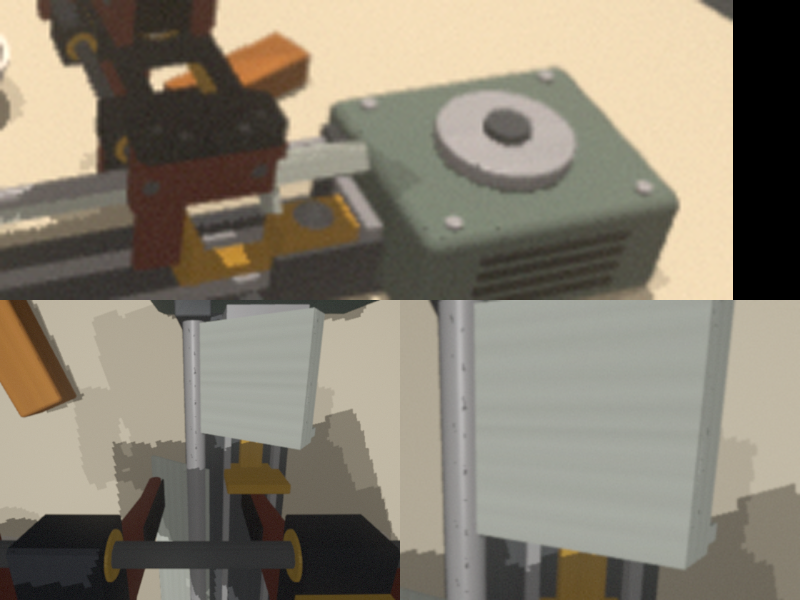

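>>> carry_out --pt "-0.0015 0.0005 -0.006 0 0.5 0.2"

```text
t: 10.35
ee_pos: [637.8, 22.1, -17.6]
orientation: [-2.059, 0.303, 2.088]
ft_force: [-17.9, 9.5, 5.2]
width: 52.0
```

>>> carry_out --pt "-0.001 0 -0.007 0 0.5 0"

```text
t: 10.48
ee_pos: [637.5, 22.0, -17.8]
orientation: [-2.053, 0.306, 2.093]
ft_force: [-23.7, 13.8, 20.6]
width: 52.0
```

```bash
python3 - <<'E'
from h import *
plan(-48,32.75,-15)
b=pickle.load(open('side9.pkl','rb'));p=np.load('dock.npy')
for dp in (0,1.5):
  q=p+[dp,0,0]
  for cx in(28,32): print(dp,cx,'plate top near corners, head far corners',((proj(b,W(q,[(cx-70,-18,46),(cx-70,18,46),(cx+20,-13,36),(cx+20,13,36),(52,-14,40)]))-[270,150])*3.33).round().tolist())
E
```

```text
t 10.47 w 52.0 dock [-49.4  32.7 -17.8] F [-23.7  13.8  20.6] q [ 0.02  0.72  1.67 -0.01  0.77  1.88]
shift [-2.8 -0.1 -1.4] turn [-0.53  1.02 -0.68]
0 28 plate top near corners, head far corners [[184.0, 252.0], [160.0, 204.0], [352.0, 229.0], [331.0, 196.0], [361.0, 223.0]]
0 32 plate top near corners, head far corners [[192.0, 250.0], [168.0, 202.0], [359.0, 228.0], [338.0, 195.0], [361.0, 223.0]]
1.5 28 plate top near corners, head far corners [[187.0, 251.0], [163.0, 203.0], [354.0, 228.0], [333.0, 195.0], [363.0, 222.0]]
1.5 32 plate top near corners, head far corners [[195.0, 249.0], [170.0, 201.0], [361.0, 227.0], [340.0, 194.0], [363.0, 222.0]]
```

It is blocked hard (about 27 N horizontally with no motion). In the side view the head's far corner at about (360,229) matches the prediction for carrier x = 32, so it is at the stop. Now I back off a little and rise so the flap shuts.

>>> carry_out --pt "0 0 0 0 0 0" --pt "0 0 0.004 -0.5 1 -0.6" --pt "0 0 0.004 0 0 0" --pt "-0.006 0 0 0 0 0" --pt "-0.006 0 0 0 0 0" --pt "-0.006 0 0 0 0 0" --pt "-0.008 0 0 0 0 0" --pt "-0.01 0 0 0 0 0"

```text
t: 11.48
ee_pos: [631.9, 24.6, 20.6]
orientation: [-2.079, 0.288, 2.07]
ft_force: [0.5, -0.7, 0.9]
width: 51.4
```

>>> carry_out --pt "-0.03 0 0 0 0 0" --pt "-0.04 0 0 0 0 0" --pt "-0.04 0 0 0 0 0" --pt "0 0 0.05 0 0 0" --pt "0 0 0.05 0 0 0" --pt "0 0 0.05 0 0 0" --pt "0 0 0 0 0 0"

```text
t: 12.35
ee_pos: [481.5, 64.1, 136.4]
orientation: [-2.078, 0.292, 2.071]
ft_force: [-0.2, -0.7, 0.7]
width: 51.5
```

```bash
python3 - <<'E'
from h import *
plan(-48,32.75,-15)
b=snap('side','side10');w=snap('top','t10')
o=np.zeros((600,800,3),np.uint8)
o[:300,:]=cv2.resize(np.clip(b['pixels'][150:250,225:492]*1.3,0,255).astype(np.uint8),(800,300),interpolation=cv2.INTER_CUBIC)
o[300:,:400]=cv2.resize(w['pixels'],(400,300))
o[300:,400:]=cv2.resize(w['pixels'][80:230,180:380],(400,300),interpolation=cv2.INTER_CUBIC)
p=np.load('dock.npy')
print(((proj(b,W(p,[(-38,-18,46),(-38,18,46)]))-[225,150])*3).round().tolist())
cv2.imwrite('pics/v10.png',o)
E
```

```text
t 12.35 w 51.5 dock [-211.    30.9  136.4] F [-0.2 -0.7  0.7] q [ 0.11  0.29  1.97 -0.    0.88  1.96]
shift [ 151.9   -2.6 -162.5] turn [-0.13 -0.2  -0.13]
[[308.0, 226.0], [286.0, 182.0]]
```

View pics/v10.png

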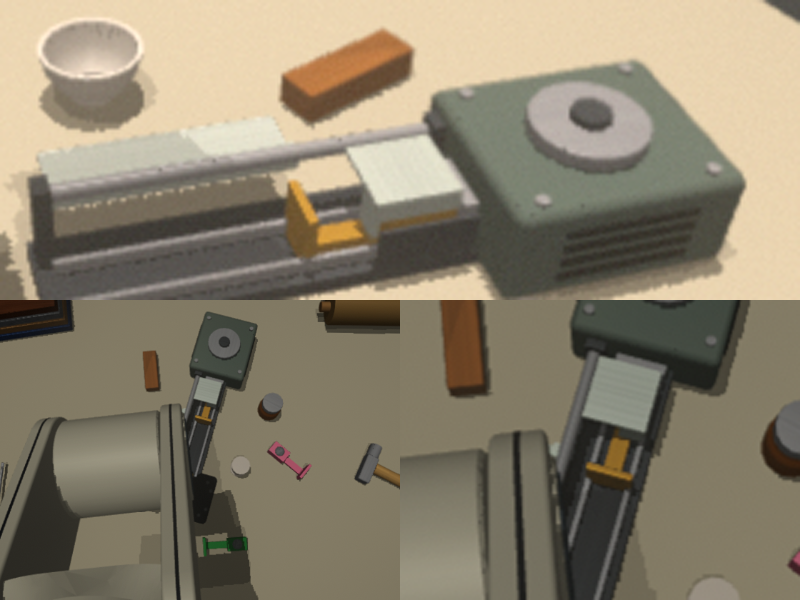

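The flap is shut and level behind the head. The plate's top corners at about (290,180) and (316,225) sit within 1–3 camera pixels of the home prediction, (286,182) and (308,226). The other things are where they were, and the arm is clear.

```bash
python3 -c "
from h import *
print(ctrl.close_job(), ctrl.get_obs()['t'])"
```

```text
the job is handed in; nothing more can be done
the job is handed in; nothing more can be done
```

I loaded the machine and handed the job in, with the arm clear after about 12.4 s of the 38 s. One fingertip pressed the bar down and held the flap open by roughly 0.6 rad, judged from finger height. The other pushed the brass carrier along the slideway to the stop. I then backed off and rose, and the flap shut.

**Last checks:**
- **At the stop:** the carrier did not move under about 27 N of horizontal push, and its head corner was within about a pixel of where it should be when home.
- **Flap:** the final side and top views show it shut level behind the head.
- **Carrier:** it looks flat and straight. The plate's top corners are 1–3 camera pixels from the predicted home position, towards the stop.
- **Other things:** those visible in the final views look unmoved; the bowl, batten and spool were nearest.
- **Robot:** the force reading is about zero and the gripper is well clear.

**What disagreed:**
- **Finger length:** the finger ends were about 37 mm above the reported TCP. The side and wrist views showed it, and the height at which the bar was first felt confirmed it, so I corrected the heights for it.
- **Drift:** one quick descent ran about 10 mm along the slideway and tilted the tool about 1°. I put it right before any contact, and found no cause.
- **Dock position:** the top and side cameras differed by about 1.5 mm along the slideway, so I judged "home" by contact with the stop.

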